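# Unclip the spent water filter and stand it in the draining tray

## Robot

A 7-joint arm with a two-finger parallel gripper is mounted at the origin on the work surface. World frame = base frame: x ahead of the robot, y to its left, z up, the work surface at z = 0. Lengths are in m, angles in rad, forces in N, time in s.
With the tool pointing down it reaches from about 0.4 to 0.875 m from the base axis. Payload 6.5 kg.
Tool frame: the origin (TCP) lies midway between the tips of the shut fingers; the grasp point (between the pads) lies 19 mm behind it; z points along the fingers, x is the direction in which the jaws open and shut, and the axes are right-handed (so a half turn about z gives the same grasp; the last joint's range is limited). The gripper opens to 88 mm and grips with 3 to 60 N. Pads are 18 mm wide; open, the fingers measure 123 mm over their backs; the gripper's body (75 mm by 187 mm) begins 45 mm behind the grasp point.
Start: joints at [1.179, 0.536, -0.004, 1.538, 0.003, 1.067, -0.071], TCP at [0.208, -0.616, 0.239] pointing down, gripper open.
Joint ranges: [-2.7, 2.7], [-0.37, 2.16], [-1.27, 1.26], [0.24, 2.4], [-1.31, 4.45], [0.19, 1.91], [-2.76, 2.76]. Speed limits (rad/s): [2.39, 2.39, 3.14, 3.14, 3.14, 3.14, 3.14].

## Interface

Orientations are given as [roll, pitch, yaw] about the fixed x, y, z axes, in that order (R = Rz(yaw) Ry(pitch) Rx(roll)).
In Python, from rig import r gives the robot as it stands. The module is installed in compiled form; this text tells all that it offers.
- The arm moves only by the tool move_arm, never from a script. Its argument "moves" is a list of rows, each an object of numbers: "fingers": the opening, from -1 (shut) to 1 (fully open); "dx", "dy", "dz": the shift along the tool's x, y, z in mm; "turn": the turn about the tool's z in rad. In form: [{"fingers": .., "dx": .., "dy": .., "dz": .., "turn": ..}, ...]. A call has 1 to 5 rows; each row shifts and turns the pose as measured when the row begins, along the tool's axes as they then stand; what a row does not reach is not made up. A row lasts 1/8 s, in which the tool goes at most 62.5 mm and 10.7 degrees, less where a joint would pass 70% of its speed; a pose out of reach is approached as far as the arm can. A call with a gripper value outside its range is refused whole. The fingers move at their own pace and stop on an object; "squeeze" is the grip in N (left out, the last holds). Time passes only in rows, so rows that do not move let the fingers close. It gives the time, the measured TCP pose, the force and the opening at its end, in the units of the state.
- r.get_obs(): the state, without advancing time (a new reading comes with each control period).
- r.grab_frame(name): name is "side" or "top"; returns the picture (420x560x3 uint8, red, green, blue); there is no depth.
- r.camera_info(name): a dict with "intrinsics" (3x3 intrinsics, pixels), "xyz" and "rotation" of the camera in the world. Camera axes: x right, y down, z forward; pixel columns grow to the right and rows downward; lengths in m; the calibration is good to about 2 mm. A picture is of the moment at which its call begins. camera_info takes no time and is no camera call.
- r.hand_in(): hands the job in, once; it reports no verdict.
The state is a dict: "t": time; "joint_positions": joint angles; "qd": joint speeds; "effort": joint torques, N m; "tool_pos": TCP position; "ee_rot": TCP orientation; "contact_force": force on the tool from outside, world axes, zero at the start; "wrist_torque": the same for the moment, N m; "gripper_width": finger opening in m.
Only numpy, scipy, OpenCV 4.12 (cv2) and the standard library are available. Lean on these libraries where they do the work, as an engineer would, in place of code of your own. Each camera call takes 0.05 s, during which the arm holds its last target.

## Task

The brown, used-up cartridge of the kitchen's drinking-water filter has to come out. Squeeze its blue grip so that the orange release button on the side is pressed in, keep it pressed while you pull the cartridge straight up off its socket, and stand it upright in the steel draining tray; leave the white fresh cartridge clipped in its place.

Things in the scene. Friction and masses are not known exactly. Their poses are not given: they have to be found in the camera images.
- spent_grip (a point): Spent cartridge, 130 mm tall, 0.2-0.5 kg: brown round body d 51 mm, square white foot 52 mm. On top a blue upright grip slab 22 thick (x) x 50 (y) x 45 mm high; this point is its middle, 109 mm above the underside, 24 mm above the body. z up; x points out of the slab face with the button. At the start clipped in one of two wells, 26 mm deep, 1 mm play, of a fixed grey head, 44 mm high.
- spent_button (a joint): Orange release button on the spent slab's +x face, 14 wide x 22 mm high, centred at spent_grip's height, 7 mm proud. Value in m: 0 out, 0.007 pressed flush; 3 N to start, 7 N flush; springs back. Fingers closing on the slab along x press it. A catch at the foot holds the cartridge in its well unless the button is in by 0.006; then it lifts straight up freely.
- fresh_grip (a point): Fresh cartridge, to be left alone: same sizes, blue grip and orange button, but its round body is white. Same point and axes as spent_grip. It is clipped in the head's other well, 110 mm from the spent one along +y or -y (either may be in either well). The head is 100 (x) x 240 mm (y). Tops of both seated cartridges are 148 mm above the table.
- tray_in (a point): Fixed, empty stainless draining tray, 170 (x) x 190 mm (y), rim 18 mm above the table, walls 4 mm thick. This point is the centre of its flat inner floor, 4 mm above the table; z up.
Things that resemble listed ones, but are neither listed nor needed, are in the scene too. Leave any pink look-alike of the part that bears spent_grip alone.

How it is judged:
On the way, in this order (a step that is already met when the one before it is completed fails the run):
1. the spent cartridge's release button is pressed in while the cartridge is still in its socket (value of joint spent_button above 0.005 m and distance of spent_grip from where it was at the start of the episode below 0.015 m), for 0.05 s.
2. the spent cartridge is drawn out of its socket with the button still held in (value of joint spent_button above 0.004 m and distance of spent_grip from where it was at the start of the episode above 0.035 m), for 0.1 s.
At the end, for the whole second after the job is handed in: The spent cartridge stands upright (within 7 degrees) on the floor of the draining tray, its middle within 56 mm (x) and 66 mm (y) of the tray's middle, let go so that its button has sprung out; the fresh cartridge is within 12 mm of where it was, in its socket (x of spent_grip in the frame of tray_in between -0.056 and 0.056 m and y of spent_grip in the frame of tray_in between -0.066 and 0.066 m and z of spent_grip in the frame of tray_in between 0.1 and 0.115 m and angle between spent_grip's own z axis and vertical below 0.12 rad and value of joint spent_button below 0.002 m and distance of fresh_grip from where it was at the start of the episode below 0.012 m); the robot touches nothing.
It fails at once if the fresh cartridge is pulled or knocked from its place (more than 12 mm) (distance of fresh_grip from where it was at the start of the episode above 0.012 m).
It also fails if it takes over 45 s, if anything falls off the work surface, if the arm or the gripper's body presses on something with over 40 N, if the wrist force passes 120 N, or if a joint passes its speed limit or range.

## Working session

There is one attempt and no reset: what is moved stays moved. The work goes in short steps, Python scripts to look and compute and a tool call to move; the robot and the scene stay as the last step left them, time stands still between calls to the robot, and variables do not carry over. Pictures are saved under pics/ and viewed, and the job is handed in when it is done.

Besides the shell and the picture viewer there is one more tool, called after "Call:" as name([rows], argument=value, ...), one row to a line, values as JSON. move_arm: Moves the arm, as the interface text tells. Its arguments: {"type":"object","properties":{"moves":{"type":"array","items":{"type":"object","properties":{"fingers":{"type":"number"},"dx":{"type":"number"},"dy":{"type":"number"},"dz":{"type":"number"},"turn":{"type":"number"}}}},"squeeze":{"type":"number"}},"required":["moves"]}

```bash
mkdir -p pics; python3 - <<'E'
from rig import r
import cv2
for n in("side","top"):
    f=r.grab_frame(n); cv2.imwrite(f"pics/{n}0.png",f[:,:,::-1]); c=r.camera_info(n); print(n,c)
o=r.get_obs(); print(o)
E
```

```text
side {'intrinsics': array([[406.46220172,   0.        , 283.3395078 ],
       [  0.        , 406.46220172, 207.15848208],
       [  0.        ,   0.        ,   1.        ]]), 'xyz': array([0.07106544, 0.60202256, 0.55029785]), 'rotation': array([-2.07333425, -0.02200799, -2.48271693])}
top {'intrinsics': array([[451.9843067 ,   0.        , 279.53019541],
       [  0.        , 451.9843067 , 209.37693383],
       [  0.        ,   0.        ,   1.        ]]), 'xyz': array([ 0.50946663, -0.02805136,  0.9168907 ]), 'rotation': array([-3.08811223,  0.01631065, -1.56806917])}
{'t': 0.1, 'joint_positions': array([ 1.17878946,  0.53707612, -0.004418  ,  1.53871784,  0.00260783,
        1.06728397, -0.07121364]), 'qd': array([-8.97489967e-04, -5.28926727e-04,  1.20222260e-03, -1.71655546e-03,
       -7.76653931e-05, -1.69575568e-03, -4.10804966e-04]), 'effort': array([ 2.69662807e-03, -5.72081888e+01,  9.94297005e-01, -2.52232522e+01,
       -5.60221786e-02,  1.33837576e-02,  2.85139259e-05]), 'tool_pos': array([ 0.20785673, -0.61532044,  0.23795816]), 'ee_rot': array([ 3.14146547e+00,  1.47426577e-03, -1.24494555e+00]), 'contact_force': array([ 0.21416486,  0.40844075, -0.26088178]), 'wrist_torque': array([-0.02818743, -0.02881024, -0.03043113]), 'gripper_width': 0.08806715114578535}
```

View pics/side0.png

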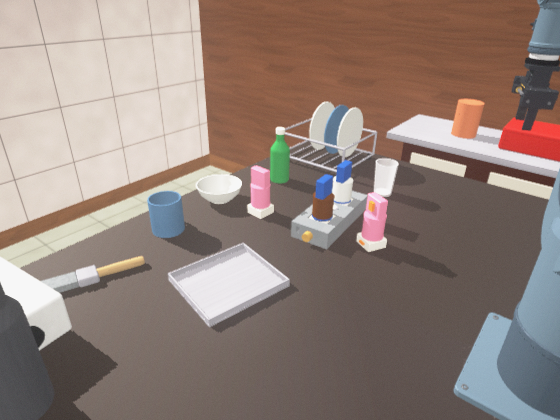

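View pics/top0.png

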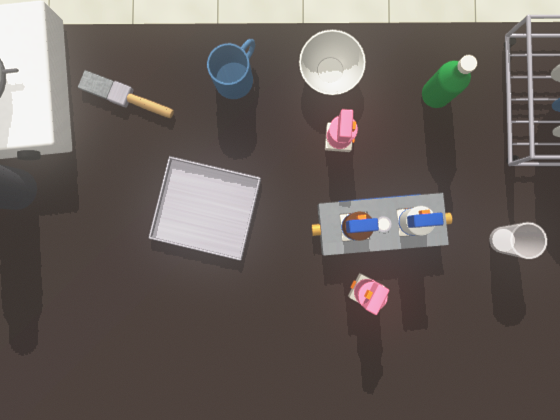

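```bash
cat > h.py <<'E'
import numpy as np,cv2
from scipy.spatial.transform import Rotation as R
from rig import r
def ray(n,px):
    c=r.camera_info(n); d=np.linalg.inv(c['intrinsics'])@np.array([px[0],px[1],1.]); 
    return np.array(c['xyz']),R.from_euler('xyz',c['rotation']).as_matrix()@d
def plane(n,px,z):
    o,d=ray(n,px); return o+d*(z-o[2])/d[2]
def proj(n,p):
    c=r.camera_info(n); q=c['intrinsics']@(R.from_euler('xyz',c['rotation']).as_matrix().T@(np.array(p)-c['xyz'])); return q[:2]/q[2]
E
python3 - <<'E'
from h import *
t=cv2.imread('pics/top0.png'); s=cv2.imread('pics/side0.png')
a=cv2.resize(t[170:320,300:470],None,fx=4,fy=4,interpolation=cv2.INTER_CUBIC)
cv2.imwrite('pics/ct.png',a)
b=cv2.resize(s[150:260,235:400],None,fx=4.5,fy=4.5,interpolation=cv2.INTER_CUBIC); cv2.imwrite('pics/cs.png',b)
def comps(img,lo,hi,mn):
    m=cv2.inRange(cv2.cvtColor(img,cv2.COLOR_BGR2HSV),lo,hi)
    for c in cv2.findContours(m,cv2.RETR_EXTERNAL,cv2.CHAIN_APPROX_NONE)[0]:
        if cv2.contourArea(c)>mn: yield c
for n,im in(('top',t),('side',s)):
  print(n)
  for nm,lo,hi in(('blue',(108,180,60),(125,255,255)),('orange',(5,180,120),(20,255,255)),('pink',(150,60,100),(179,255,255))):
    for c in comps(im,lo,hi,3):
        rr=cv2.minAreaRect(c); print(nm,np.round(np.array(rr[0]),1),np.round(rr[1],1),round(rr[2]),cv2.contourArea(c), np.round(plane(n,rr[0],.148 if nm!='orange' else .127),3) if n=='top' else '', np.round(plane(n,cv2.boxPoints(rr)[0],.148),3))
tr=np.array([(170,158),(260,178),(241,259),(150,238)],float)
for p in tr: print(plane('top',p,.018).round(3))
print('tray',np.mean([plane('top',p,.018) for p in tr],0))
E
```

```text
top
orange [368.2 294.1] [4.9 7.2] 27 26.5 [ 0.405 -0.169  0.127] [ 0.405 -0.159  0.148]
orange [352.7 284.1] [2.2 6.7] 27 9.5 [ 0.422 -0.142  0.127] [ 0.421 -0.135  0.148]
orange [361. 216.] [2. 8.] 90 14.5 [ 0.54  -0.157  0.127] [ 0.541 -0.147  0.148]
orange [424.5 211. ] [2. 7.] 90 7.5 [ 0.549 -0.267  0.127] [ 0.55  -0.255  0.148]
orange [354.  125.5] [7. 2.] 90 8.5 [ 0.7   -0.146  0.127] [ 0.701 -0.141  0.148]
pink [370.2 294.8] [35.5 30.5] 30 855.5 [ 0.407 -0.168  0.148] [ 0.399 -0.13   0.148]
pink [343.  128.5] [29.2 40.8] 42 807.5 [ 0.69  -0.124  0.148] [ 0.681 -0.082  0.148]
side
pink [374.1 218.2] [23.6 44.5] 8 851.0  [0.334 0.023 0.148]
pink [260.  186.5] [43. 20.] 90 743.0  [ 0.712 -0.103  0.148]
[0.661 0.207 0.018]
[0.62  0.026 0.018]
[0.459 0.063 0.018]
[0.5   0.245 0.018]
tray [0.55994572 0.13532083 0.018     ]
```

View pics/ct.png

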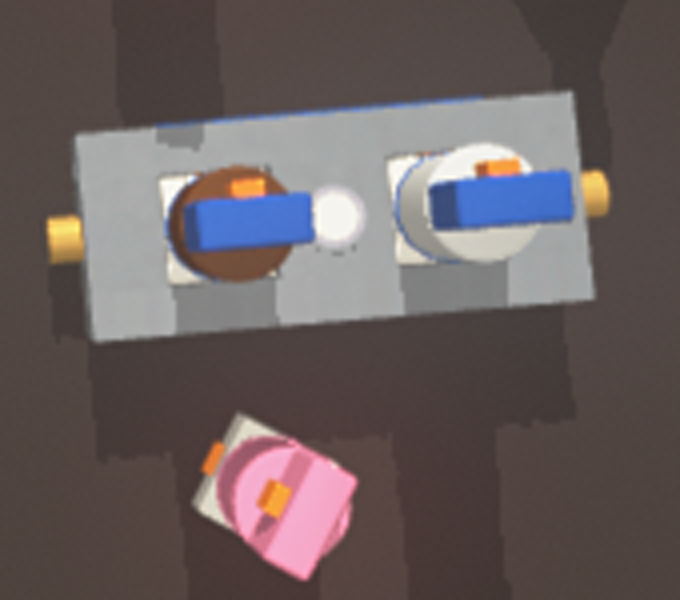

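View pics/cs.png

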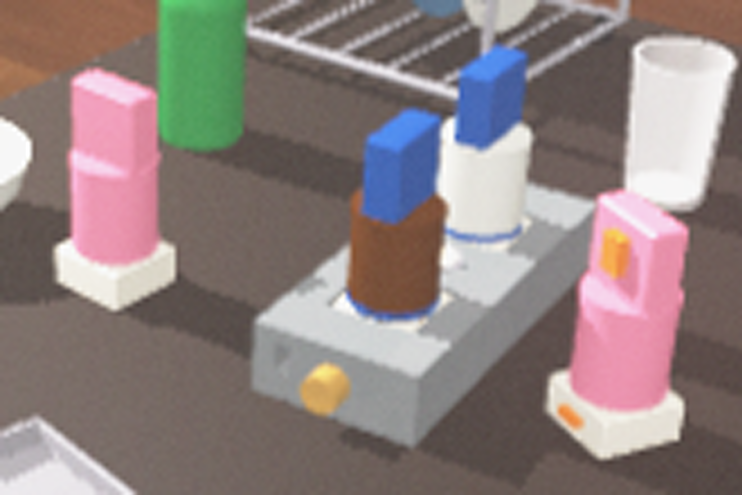

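```bash
python3 - <<'E'
from h import *
t=cv2.imread('pics/top0.png')
k=4;o=np.array([300,170])
f=lambda p:(np.array(p)+.5)/k-.5+o
# head
P=[plane('top',f(p),.044) for p in [(76,134),(572,92),(595,298),(94,341)]]
for a,b in((0,1),(3,2)):
    d=P[a]-P[b]; print('head yaw of y axis',np.degrees(np.arctan2(-d[0],d[1])),np.linalg.norm(d))
print('head c',np.mean(P,0))
h=cv2.cvtColor(t,cv2.COLOR_BGR2HSV)
m=cv2.inRange(h,(100,130,60),(125,255,255)); 
for x0,x1 in((335,385),(400,447)):
    mm=m.copy(); mm[:,:x0]=0; mm[:,x1:]=0; mm[:205]=0; mm[240:]=0
    ys,xs=np.nonzero(mm); v=h[...,2][ys,xs]; print(np.percentile(v,[5,25,50,75,95]))
    b=mm&cv2.inRange(h[...,2],int(np.percentile(v,75))-28,255)
    c=max(cv2.findContours(b,0,1)[0],key=cv2.contourArea); rr=cv2.minAreaRect(c); bp=cv2.boxPoints(rr)
    print(rr,[plane('top',q,.148).round(4) for q in bp],'c',plane('top',rr[0],.148).round(4))
E
```

```text
head yaw of y axis 4.948573877849976 0.2395398438508086
head yaw of y axis 5.090935106348892 0.24046961764733257
head c [ 0.52909936 -0.21299535  0.044     ]
[153.55 205.   210.   212.   216.  ]
((363.3114318847656, 224.58163452148438), (11.261849403381348, 28.241252899169922), 85.03025817871094) [array([ 0.5324, -0.133 ,  0.148 ]), array([ 0.5367, -0.1806,  0.148 ]), array([ 0.5177, -0.1821,  0.148 ]), array([ 0.5134, -0.1345,  0.148 ])] c [ 0.525  -0.1575  0.148 ]
[123. 201. 207. 209. 215.]
((428.1689758300781, 219.02760314941406), (11.211139678955078, 28.40155601501465), 85.2363510131836) [array([ 0.5421, -0.2426,  0.148 ]), array([ 0.5462, -0.2903,  0.148 ]), array([ 0.5273, -0.2916,  0.148 ]), array([ 0.5232, -0.2439,  0.148 ])] c [ 0.5347 -0.2671  0.148 ]
```

```bash
cat >> h.py <<'E'
def plan(target,yaw,maxmm=50,maxturn=.17,n=5):
    o=r.get_obs(); p=o['tool_pos'].copy(); y=o['ee_rot'][2]; target=np.array(target)
    print('now',o['t'],p.round(4),o['ee_rot'].round(3),'w',round(o['gripper_width'],4),'F',o['contact_force'].round(1))
    for i in range(n):
        M=R.from_euler('xyz',[np.pi,0,y]).as_matrix()
        d=(target-p); L=np.linalg.norm(d); s=d*min(1,maxmm/1000/max(L,1e-9)); q=(M.T@s*1000).round(1)
        dyaw=(yaw-y+np.pi)%(2*np.pi)-np.pi; t=np.clip(-dyaw,-maxturn,maxturn).round(3)
        print(q,t); p=p+M@q/1000; y-=t
        if L<.0005 and abs(t)<.003: break
E
python3 - <<'E'
from h import *
print(np.degrees(r.get_obs()['joint_positions'][6]))
plan([.525,-.1575,.238],.087,n=14)
E
```

```text
-4.080241075616393
now 0.1 [ 0.2079 -0.6153  0.238 ] [ 3.141e+00  1.000e-03 -1.245e+00] w 0.0881 F [ 0.2  0.4 -0.3]
[-29.8 -40.1  -0. ] -0.17
[-22.6 -44.6  -0. ] -0.17
[-14.7 -47.8  -0. ] -0.17
[ -6.4 -49.6  -0. ] -0.17
[  2. -50.  -0.] -0.17
[ 10.5 -48.9  -0. ] -0.17
[ 18.6 -46.4  -0. ] -0.17
[ 26.2 -42.6  -0. ] -0.142
[ 31.9 -38.5  -0. ] 0.0
[ 31.9 -38.5  -0. ] 0.0
[ 31.9 -38.5  -0. ] 0.0
[ 4.4 -5.3 -0. ] 0.0
[ 0.  0. -0.] 0.0
```

Call:
move_arm([
  {"fingers": 1,"dx": -30,"dy": -40,"dz": 0,"turn": -0.17},
  {"fingers": 1,"dx": -23,"dy": -45,"dz": 0,"turn": -0.17},
  {"fingers": 1,"dx": -15,"dy": -48,"dz": 0,"turn": -0.17},
  {"fingers": 1,"dx": -6,"dy": -50,"dz": 0,"turn": -0.17},
  {"fingers": 1,"dx": 2,"dy": -50,"dz": 0,"turn": -0.17},
], squeeze=30)

```text
t: 0.72
tool_pos: [0.3488, -0.4041, 0.2356]
ee_rot: [-3.142, 0.005, -0.376]
contact_force: [1.0, 0.4, 0.5]
gripper_width: 0.0882
```

```bash
python3 -c "
from h import *
plan([.525,-.1575,.238],.087,n=14)"
```

```text
now 0.725 [ 0.3488 -0.4041  0.2356] [-3.142  0.005 -0.376] w 0.0882 F [1.  0.4 0.5]
[ 12.1 -48.5  -0.4] -0.17
[ 20.1 -45.8  -0.4] -0.17
[ 27.6 -41.7  -0.4] -0.123
[ 32.5 -38.   -0.4] -0.0
[ 32.5 -38.   -0.4] -0.0
[ 32.4 -38.1  -0.4] -0.0
[ 2.  -2.3  0. ] -0.0
[ 0. -0.  0.] -0.0
```

Call:
move_arm([
  {"fingers": 1,"dx": 12,"dy": -48,"dz": -1,"turn": -0.17},
  {"fingers": 1,"dx": 20,"dy": -46,"dz": 0,"turn": -0.17},
  {"fingers": 1,"dx": 28,"dy": -42,"dz": 0,"turn": -0.12},
  {"fingers": 1,"dx": 32,"dy": -38,"dz": 0,"turn": 0},
  {"fingers": 1,"dx": 32,"dy": -38,"dz": 0,"turn": 0},
])

```text
t: 1.35
tool_pos: [0.494, -0.1923, 0.2355]
ee_rot: [-3.139, 0.006, 0.1]
contact_force: [1.1, -0.9, -0.1]
gripper_width: 0.0881
```

```bash
python3 -c "
from h import *
plan([.525,-.1575,.238],.087,n=14)"
```

```text
now 1.35 [ 0.494  -0.1923  0.2355] [-3.139  0.006  0.1  ] w 0.0881 F [ 1.1 -0.9 -0.1]
[ 34.3 -31.5  -2.5] 0.013
[ 0.  0. -0.] 0.0
```

Call:
move_arm([
  {"fingers": 1,"dx": 34,"dy": -32,"dz": -2,"turn": 0.013},
  {"fingers": 1,"dx": 0,"dy": 0,"dz": 0,"turn": 0},
  {"fingers": 1,"dx": 0,"dy": 0,"dz": 0,"turn": 0},
])

```text
t: 1.72
tool_pos: [0.5262, -0.1519, 0.2366]
ee_rot: [-3.137, 0.007, 0.094]
contact_force: [-0.4, -1.1, 0.3]
gripper_width: 0.0878
```

```bash
python3 - <<'E'
from h import *
plan([.525,-.1575,.238],.087,n=3)
f=r.grab_frame('side');cv2.imwrite('pics/s1.png',cv2.resize(f[100:270,200:420],None,fx=3.5,fy=3.5)[:,:,::-1])
E
```

```text
now 1.725 [ 0.5262 -0.1519  0.2366] [-3.137  0.007  0.094] w 0.0878 F [-0.4 -1.1  0.3]
[-1.7  5.4 -1.4] 0.007
[0. 0. 0.] -0.0
```

View pics/s1.png

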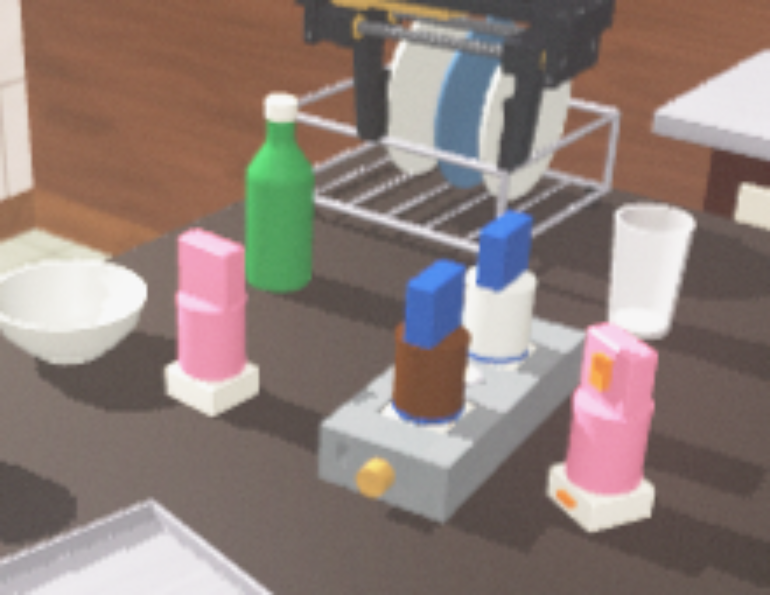

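The gripper straddles the brown cartridge's blue slab, with fingers at crop x≈370 and 520. The chosen target is brown at top (360,226). The alternatives I ruled out are white at (425,220) and pink at (345,125) and (371,293). Next I descend.

Call:
move_arm([
  {"fingers": 1,"dx": -1.5,"dy": 5,"dz": 20,"turn": 0.007},
  {"fingers": 1,"dx": 0,"dy": 0,"dz": 30,"turn": 0},
  {"fingers": 1,"dx": 0,"dy": 0,"dz": 20,"turn": 0},
])

```text
t: 2.15
tool_pos: [0.5235, -0.1619, 0.1663]
ee_rot: [-3.14, 0.004, 0.079]
contact_force: [-0.7, -0.0, 0.6]
gripper_width: 0.0878
```

```bash
python3 -c "
from h import *
plan([.525,-.1575,.108],.087,maxmm=25,n=14)"
```

```text
now 2.15 [ 0.5235 -0.1619  0.1663] [-3.14   0.004  0.079] w 0.0878 F [-0.7 -0.   0.6]
[ 0.8 -1.8 24.9] -0.008
[ 0.8 -1.9 24.9] 0.0
[ 0.2 -0.6  8.5] 0.0
[ 0.  0. -0.] 0.0
```

Call:
move_arm([
  {"fingers": 1,"dx": 1,"dy": -4,"dz": 20,"turn": -0.008},
  {"fingers": 1,"dx": 0,"dy": 0,"dz": 20,"turn": 0},
  {"fingers": 1,"dx": 0,"dy": 0,"dz": 16,"turn": 0},
  {"fingers": 1,"dx": 0,"dy": 0,"dz": 0,"turn": 0},
])

```text
t: 2.65
tool_pos: [0.5196, -0.1637, 0.1068]
ee_rot: [-3.141, 0.009, 0.078]
contact_force: [-0.3, 0.2, 0.8]
gripper_width: 0.0882
```

```bash
python3 -c "
from h import *
plan([.525,-.1575,.108],.087,maxmm=25,n=14)
f=r.grab_frame('side');cv2.imwrite('pics/s2.png',cv2.resize(f[130:270,230:410],None,fx=4,fy=4)[:,:,::-1])
f=r.grab_frame('top');cv2.imwrite('pics/t2.png',cv2.resize(f[150:320,280:470],None,fx=3.5,fy=3.5)[:,:,::-1])"
```

```text
now 2.65 [ 0.5196 -0.1637  0.1068] [-3.141  0.009  0.078] w 0.0882 F [-0.3  0.2  0.8]
[ 5.9 -5.8 -1.2] -0.009
[-0.  0.  0.] 0.0
```

View pics/s2.png

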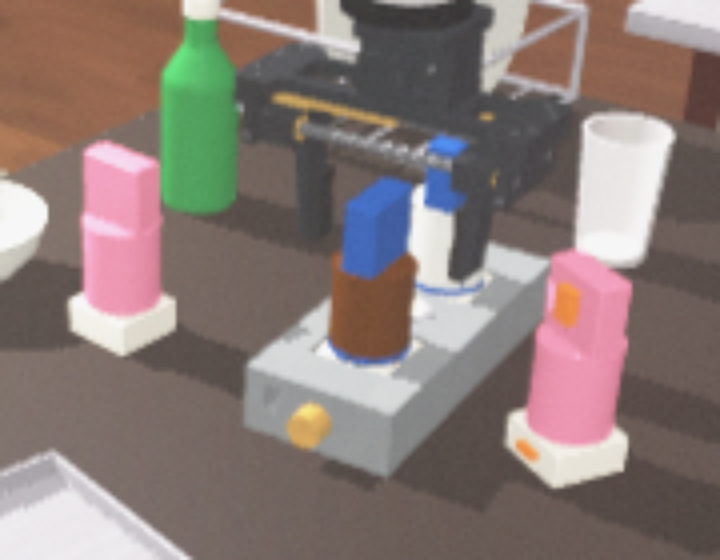

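```bash
python3 -c "
from h import *
M=R.from_euler('xyz',r.get_obs()['ee_rot']).as_matrix();p=r.get_obs()['tool_pos']
for s in(-.05,0,.05): print(s,proj('side',p+M[:,0]*s).round(1),proj('top',p+M[:,0]*s).round(1))
print(proj('side',[.525,-.1575,.148]),proj('top',[.525,-.1575,.148]))"
```

```text
-0.05 [344.7 198.3] [365.4 255.5]
0 [325.9 192.9] [363.  227.4]
0.05 [308.1 187.7] [360.5 199.5]
[324.295954   178.25960166] [363.28374659 224.60682976]
```

View pics/t2.png

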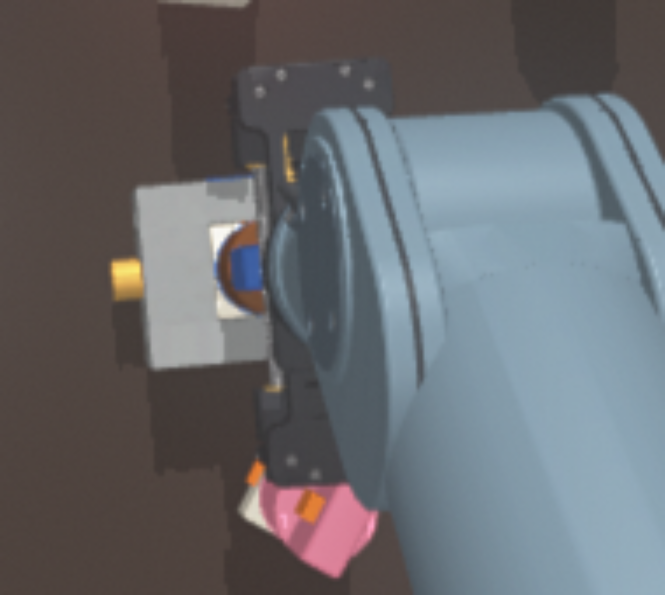

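The tip projections match the picture, so the slab is between the fingers. I'll centre the grip.

Call:
move_arm([
  {"fingers": 1,"dx": 6,"dy": -6,"dz": -1,"turn": -0.009},
  {"fingers": 1,"dx": 0,"dy": 0,"dz": 0,"turn": 0},
])

```text
t: 3.0
tool_pos: [0.5279, -0.1568, 0.1107]
ee_rot: [3.14, 0.004, 0.089]
contact_force: [-0.0, 0.0, -0.4]
gripper_width: 0.0882
```

```bash
python3 -c "
from h import *
plan([.525,-.1575,.108],.087,maxmm=25,n=14)"
```

```text
now 3.0 [ 0.5279 -0.1568  0.1107] [3.14  0.004 0.089] w 0.0882 F [-0.   0.  -0.4]
[-3.   0.5  2.7] 0.002
[ 0. -0. -0.] -0.0
```

Call:
move_arm([
  {"fingers": 1,"dx": -2,"dy": 0,"dz": 2,"turn": 0.0},
  {"fingers": 1,"dx": 0,"dy": 0,"dz": 0,"turn": 0},
  {"fingers": 1,"dx": 0,"dy": 0,"dz": 0,"turn": 0},
])

```text
t: 3.38
tool_pos: [0.5261, -0.157, 0.1091]
ee_rot: [3.14, 0.003, 0.089]
contact_force: [0.0, -0.4, -0.7]
gripper_width: 0.088
```

```bash
python3 -c "
from h import *
plan([.525,-.1575,.108],.087,maxmm=25,n=14)"
```

```text
now 3.375 [ 0.5261 -0.157   0.1091] [3.14e+00 3.00e-03 8.90e-02] w 0.088 F [ 0.  -0.4 -0.7]
[-1.1  0.4  1.1] 0.002
[-0.  0.  0.] -0.0
```

Call:
move_arm([
  {"fingers": 0.2,"dx": -1,"dy": 0,"dz": 0,"turn": 0.0},
  {"fingers": -0.3,"dx": 0,"dy": 0,"dz": 0,"turn": 0},
  {"fingers": -1,"dx": 0,"dy": 0,"dz": 0,"turn": 0},
  {"fingers": -1,"dx": 0,"dy": 0,"dz": 0,"turn": 0},
  {"fingers": -1,"dx": 0,"dy": 0,"dz": 0,"turn": 0},
], squeeze=30)

```text
t: 4.0
tool_pos: [0.5249, -0.1572, 0.109]
ee_rot: [3.14, 0.003, 0.089]
contact_force: [0.3, -0.4, 0.6]
gripper_width: 0.0405
```

Call:
move_arm([
  {"fingers": -1,"dx": 0,"dy": 0,"dz": 0,"turn": 0},
  {"fingers": -1,"dx": 0,"dy": 0,"dz": 0,"turn": 0},
])

```text
t: 4.25
tool_pos: [0.5251, -0.1571, 0.109]
ee_rot: [3.14, 0.003, 0.089]
contact_force: [-0.7, 0.4, -1.3]
gripper_width: 0.0218
```

Width is 22 mm, so the button is flush. I'll hold briefly, then lift straight up gently.

Call:
move_arm([
  {"fingers": -1,"dx": 0,"dy": 0,"dz": 0,"turn": 0},
  {"fingers": -1,"dx": 0,"dy": 0,"dz": 0,"turn": 0},
  {"fingers": -1,"dx": 0,"dy": 0,"dz": -4,"turn": 0},
  {"fingers": -1,"dx": 0,"dy": 0,"dz": -6,"turn": 0},
])

```text
t: 4.75
tool_pos: [0.5239, -0.157, 0.1186]
ee_rot: [3.141, 0.006, 0.089]
contact_force: [-0.0, -0.3, -2.8]
gripper_width: 0.0216
```

Call:
move_arm([
  {"fingers": -1,"dx": 1,"dy": 0,"dz": -12,"turn": 0},
  {"fingers": -1,"dx": 0,"dy": 0,"dz": -15,"turn": 0},
  {"fingers": -1,"dx": 0,"dy": 0,"dz": -20,"turn": 0},
  {"fingers": -1,"dx": 0,"dy": 0,"dz": -20,"turn": 0},
  {"fingers": -1,"dx": 0,"dy": 0,"dz": -8,"turn": 0},
])

```text
t: 5.38
tool_pos: [0.5254, -0.1567, 0.1995]
ee_rot: [3.14, 0.005, 0.089]
contact_force: [0.8, -0.1, -2.6]
gripper_width: 0.0219
```

```bash
python3 -c "
from h import *
f=r.grab_frame('side');cv2.imwrite('pics/s3.png',cv2.resize(f[100:300,180:440],None,fx=3,fy=3)[:,:,::-1])
plan([.560,.135,.2],-.23+.0,maxmm=35,n=14)"
```

```text
now 5.425 [ 0.5257 -0.1568  0.2   ] [3.14  0.004 0.089] w 0.0219 F [ 0.9  0.2 -3.4]
[  7.2 -34.3   0. ] 0.17
[  1.2 -35.    0. ] 0.149
[ -4.  -34.8   0. ] -0.0
[ -3.9 -34.8   0. ] -0.0
[ -4.  -34.8   0. ] -0.0
[ -3.9 -34.8   0. ] -0.0
[ -4.  -34.8   0. ] -0.0
[ -3.9 -34.8   0. ] -0.0
[ -1.6 -13.5   0. ] -0.0
[ 0. -0.  0.] -0.0
```

View pics/s3.png

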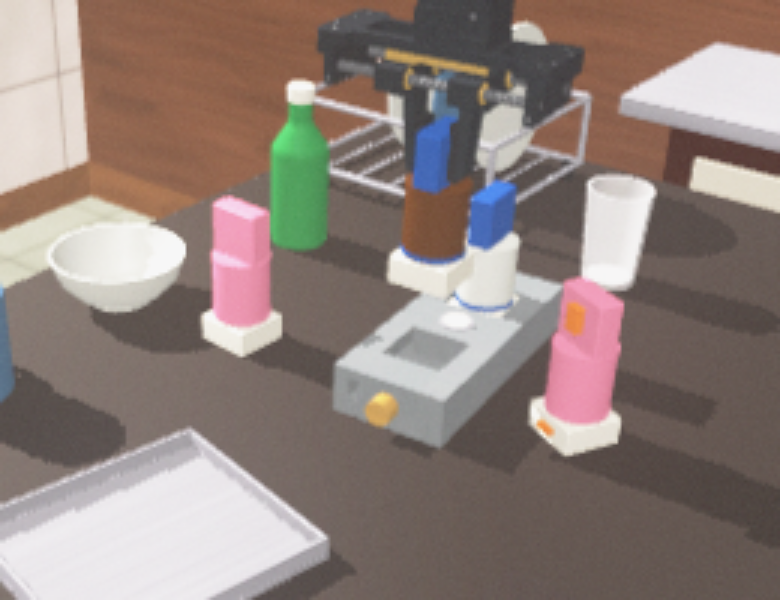

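The cartridge is clear of its well and hanging upright (crop 435,230), and the fresh one is still in place. Now carry it to the tray.

Call:
move_arm([
  {"fingers": -1,"dx": 7,"dy": -34,"dz": 0,"turn": 0.16},
  {"fingers": -1,"dx": 1,"dy": -35,"dz": 0,"turn": 0.14},
  {"fingers": -1,"dx": -4,"dy": -35,"dz": 0,"turn": 0},
  {"fingers": -1,"dx": -4,"dy": -35,"dz": 0,"turn": 0},
  {"fingers": -1,"dx": -4,"dy": -35,"dz": 0,"turn": 0},
])

```text
t: 6.05
tool_pos: [0.5438, 0.018, 0.1981]
ee_rot: [3.136, 0.005, -0.229]
contact_force: [0.0, 0.4, -3.0]
gripper_width: 0.0219
```

```bash
python3 -c "
from h import *
plan([.560,.135,.2],-.23+.0,maxmm=35,n=14)"
```

```text
now 6.05 [0.5438 0.018  0.1981] [ 3.136  0.005 -0.229] w 0.0219 F [ 0.   0.4 -3. ]
[ -3.2 -34.9  -0.6] 0.001
[ -3.2 -34.8  -0.6] 0.0
[ -3.2 -34.8  -0.5] 0.0
[ -1.2 -13.1  -0.2] 0.0
[-0. -0. -0.] 0.0
```

Call:
move_arm([
  {"fingers": -1,"dx": -3,"dy": -35,"dz": -1,"turn": 0},
  {"fingers": -1,"dx": -3,"dy": -35,"dz": 0,"turn": 0},
  {"fingers": -1,"dx": -3,"dy": -30,"dz": 0,"turn": 0},
  {"fingers": -1,"dx": -1,"dy": -8,"dz": 0,"turn": 0},
  {"fingers": -1,"dx": 0,"dy": 0,"dz": 0,"turn": 0},
])

```text
t: 6.68
tool_pos: [0.5566, 0.1309, 0.1964]
ee_rot: [3.135, 0.01, -0.225]
contact_force: [-0.0, 0.4, -2.6]
gripper_width: 0.0215
```

```bash
python3 -c "
from h import *
plan([.560,.135,.2],-.23+.0,maxmm=35,n=14)
f=r.grab_frame('side');cv2.imwrite('pics/s4.png',cv2.resize(f[100:340,130:420],None,fx=2.5,fy=2.5)[:,:,::-1])
"
```

```text
now 6.675 [0.5566 0.1309 0.1964] [ 3.135  0.01  -0.225] w 0.0215 F [-0.   0.4 -2.6]
[ 2.4 -4.8 -3.6] 0.005
[-0.  0.  0.] 0.0
```

View pics/s4.png

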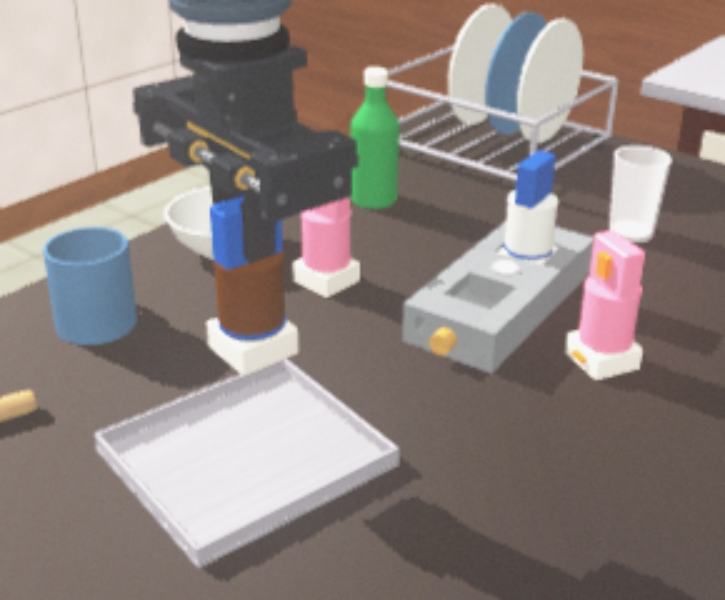

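Call:
move_arm([
  {"fingers": -1,"dx": 2,"dy": -4,"dz": 20,"turn": 0},
  {"fingers": -1,"dx": 0,"dy": 0,"dz": 25,"turn": 0},
  {"fingers": -1,"dx": 0,"dy": 0,"dz": 25,"turn": 0},
  {"fingers": -1,"dx": 0,"dy": 0,"dz": 10,"turn": 0},
  {"fingers": -1,"dx": 0,"dy": 0,"dz": 0,"turn": 0},
])

```text
t: 7.35
tool_pos: [0.5584, 0.1269, 0.1098]
ee_rot: [3.13, 0.011, -0.233]
contact_force: [-0.6, 0.0, -3.4]
gripper_width: 0.0219
```

```bash
python3 -c "
from h import *
plan([.560,.135,.095],-.23+.0,maxmm=5,n=14)
"
```

```text
now 7.35 [0.5584 0.1269 0.1098] [ 3.13   0.011 -0.233] w 0.0219 F [-0.6  0.  -3.4]
[-0.1 -2.4  4.4] -0.003
[-0.1 -2.5  4.4] -0.0
[-0.1 -2.4  4.4] -0.0
[-0.  -1.   1.6] -0.0
[-0.  0.  0.] -0.0
```

Call:
move_arm([
  {"fingers": -1,"dx": 0,"dy": -4,"dz": 5,"turn": 0},
  {"fingers": -1,"dx": 0,"dy": -2,"dz": 4,"turn": 0},
  {"fingers": -1,"dx": 0,"dy": 0,"dz": 3,"turn": 0},
  {"fingers": -1,"dx": 0,"dy": 0,"dz": 1,"turn": 0},
])

```text
t: 7.85
tool_pos: [0.5614, 0.1334, 0.0978]
ee_rot: [3.132, 0.008, -0.233]
contact_force: [0.3, -0.4, -2.9]
gripper_width: 0.0215
```

Call:
move_arm([
  {"fingers": -1,"dx": 0,"dy": 0,"dz": 1.5,"turn": 0},
  {"fingers": -1,"dx": 0,"dy": 0,"dz": 1,"turn": 0},
  {"fingers": -1,"dx": 0,"dy": 0,"dz": 0,"turn": 0},
])

```text
t: 8.22
tool_pos: [0.5615, 0.1334, 0.0955]
ee_rot: [3.132, 0.007, -0.234]
contact_force: [0.5, -1.0, -2.3]
gripper_width: 0.0217
```

Call:
move_arm([
  {"fingers": -1,"dx": 0,"dy": 0,"dz": 1,"turn": 0},
  {"fingers": -1,"dx": 0,"dy": 0,"dz": 0,"turn": 0},
])

```text
t: 8.48
tool_pos: [0.5618, 0.1333, 0.0951]
ee_rot: [3.132, 0.007, -0.234]
contact_force: [0.7, 0.1, -3.6]
gripper_width: 0.0216
```

```bash
python3 -c "
from h import *
f=r.grab_frame('side');cv2.imwrite('pics/s5.png',cv2.resize(f[140:330,130:330],None,fx=3,fy=3)[:,:,::-1])
print(r.get_obs()['contact_force'],r.get_obs()['tool_pos'])
"
```

```text
[ 0.50325794 -0.50918902 -0.46847849] [0.56191542 0.13328367 0.09509437]
```

View pics/s5.png

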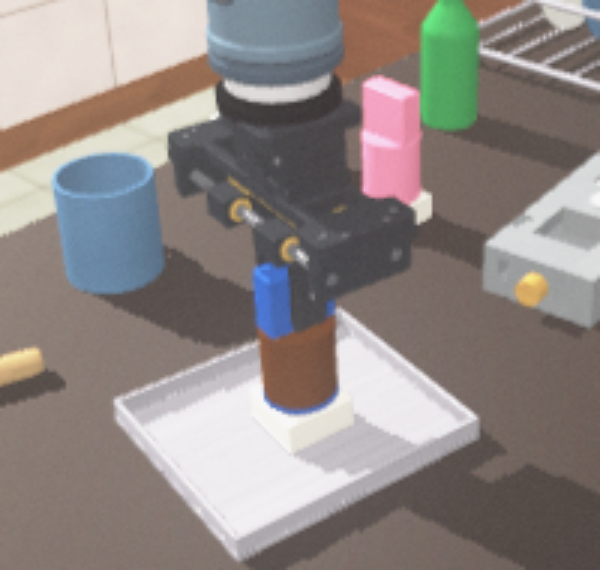

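The foot (crop 300,415) is inside the tray near its middle, and the force reading is unloading. One more millimetre down.

Call:
move_arm([
  {"fingers": -1,"dx": 0,"dy": 0,"dz": 1,"turn": 0},
  {"fingers": -1,"dx": 0,"dy": 0,"dz": 0,"turn": 0},
])

```text
t: 8.78
tool_pos: [0.5621, 0.1333, 0.0951]
ee_rot: [3.132, 0.006, -0.234]
contact_force: [-0.4, 0.3, -2.1]
gripper_width: 0.0219
```

Call:
move_arm([
  {"fingers": -1,"dx": 0,"dy": 0,"dz": 2,"turn": 0},
  {"fingers": -1,"dx": 0,"dy": 0,"dz": 0,"turn": 0},
])

```text
t: 9.02
tool_pos: [0.563, 0.1332, 0.0952]
ee_rot: [3.132, 0.004, -0.234]
contact_force: [0.3, 0.1, -3.1]
gripper_width: 0.0218
```

Call:
move_arm([
  {"fingers": -0.3,"dx": 0,"dy": 0,"dz": 0,"turn": 0},
  {"fingers": 0.3,"dx": 0,"dy": 0,"dz": 0,"turn": 0},
  {"fingers": 1,"dx": 0,"dy": 0,"dz": 0,"turn": 0},
  {"fingers": 1,"dx": 0,"dy": 0,"dz": 0,"turn": 0},
  {"fingers": 1,"dx": 0,"dy": 0,"dz": 0,"turn": 0},
])

```text
t: 9.65
tool_pos: [0.5637, 0.1334, 0.0949]
ee_rot: [3.133, 0.003, -0.234]
contact_force: [0.1, 0.1, 0.5]
gripper_width: 0.069
```

```bash
python3 -c "
from h import *
f=r.grab_frame('side');cv2.imwrite('pics/s6.png',cv2.resize(f[140:330,130:330],None,fx=3,fy=3)[:,:,::-1])
print(r.get_obs()['contact_force'],r.get_obs()['tool_pos'])
"
```

```text
[ 0.40299819 -0.29211269  0.00626865] [0.56372041 0.13337315 0.09488275]
```

View pics/s6.png

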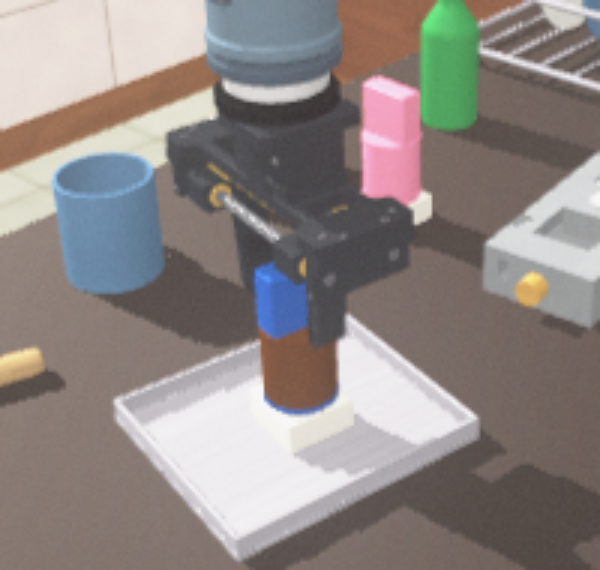

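The fingers are open and the cartridge is standing in the tray (foot at crop 300,415). Now I rise.

Call:
move_arm([
  {"fingers": 1,"dx": 0,"dy": 0,"dz": -10,"turn": 0},
  {"fingers": 1,"dx": 0,"dy": 0,"dz": -20,"turn": 0},
  {"fingers": 1,"dx": 0,"dy": 0,"dz": -30,"turn": 0},
  {"fingers": 1,"dx": 0,"dy": 0,"dz": -40,"turn": 0},
  {"fingers": 1,"dx": 0,"dy": 0,"dz": -40,"turn": 0},
])

```text
t: 10.32
tool_pos: [0.5626, 0.1341, 0.2385]
ee_rot: [3.131, 0.008, -0.234]
contact_force: [-0.0, 0.3, -0.2]
gripper_width: 0.0881
```

Call:
move_arm([
  {"fingers": 1,"dx": -40,"dy": 0,"dz": 0,"turn": 0},
  {"fingers": 1,"dx": -50,"dy": 0,"dz": 0,"turn": 0},
  {"fingers": 1,"dx": -50,"dy": 0,"dz": 0,"turn": 0},
  {"fingers": 1,"dx": 0,"dy": 0,"dz": 0,"turn": 0},
  {"fingers": 1,"dx": 0,"dy": 0,"dz": 0,"turn": 0},
])

```text
t: 10.95
tool_pos: [0.4264, 0.1688, 0.2462]
ee_rot: [3.137, -0.004, -0.234]
contact_force: [0.0, 0.1, -0.0]
gripper_width: 0.0879
```

```bash
python3 -c "
from h import *
f=r.grab_frame('side');cv2.imwrite('pics/s7.png',f[:,:,::-1])
f=r.grab_frame('top');cv2.imwrite('pics/t7.png',f[:,:,::-1])
o=r.get_obs();print(o['contact_force'],o['tool_pos'],o['t'],np.abs(o['qd']).max())
"
```

```text
[-0.29156797  0.81068409 -0.29264027] [0.42644895 0.16878588 0.24582341] 11.05 0.011610258285670838
```

View pics/s7.png

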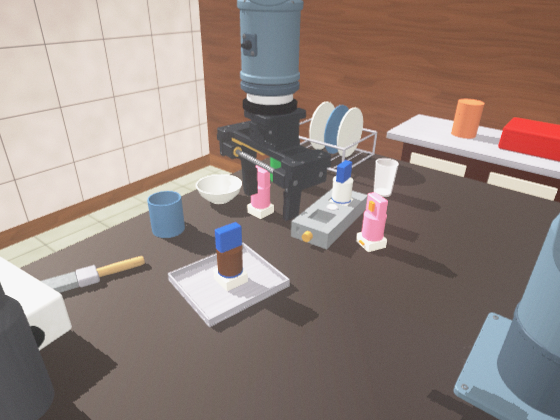

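View pics/t7.png

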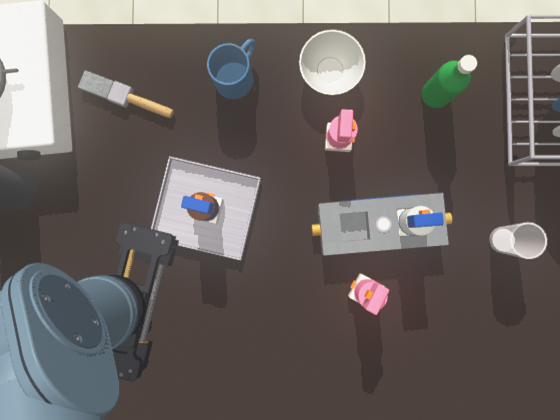

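```bash
python3 -c "
from h import *
t=cv2.imread('pics/t7.png');h=cv2.cvtColor(t,cv2.COLOR_BGR2HSV)
b=cv2.inRange(h,(100,130,182),(125,255,255))
for c in cv2.findContours(b,0,1)[0]:
  if cv2.contourArea(c)>150:
    rr=cv2.minAreaRect(c);print(rr,plane('top',rr[0],.134),plane('top',rr[0],.148))
r.hand_in()"
```

```text
((428.1689758300781, 219.02760314941406), (11.211139678955078, 28.40155601501465), 85.2363510131836) [ 0.53516392 -0.27143958  0.134     ] [ 0.53470439 -0.2670872   0.148     ]
((195.0294189453125, 203.88238525390625), (26.678918838500977, 10.914102554321289), 14.03624439239502) [0.56065488 0.1320186  0.134     ] [0.55973951 0.12915615 0.148     ]
the job is handed in; nothing more can be done
```

I took the brown spent cartridge out of its well and stood it upright in the draining tray, then handed the job in at about 11 s of the 45 s allowed. I do not have a verdict; hand-in reports none.

- **Removal:** I closed the fingers on the blue grip until they stopped at 22 mm, which means the button was flush. I held it there while lifting the cartridge about 90 mm. The carried load read about 3 N.
- **Placement:** The final top view puts the cartridge's slab at about (0.561, 0.132). I measured the tray centre as (0.560, 0.135), so it stands within about 4 mm of the middle. It is upright and the orange button is visible, so it appears to have sprung out.
- **Fresh cartridge:** Its position in the top view is identical to the pixel to the first measurement. The pink look-alikes look unmoved too.
- **Robot:** The gripper is open and clear of everything, about 140 mm from the cartridge, with contact force near zero.
- **Unclear reading:** The force sensor was noisy (about 1–3 N) at set-down, so it did not clearly show when the cartridge touched the tray floor. I judged contact from the height no longer dropping at the computed 0.095 m; the pictures afterwards agree.

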